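# Screw the battery cap onto the kit rover

## Robot

A 6-joint arm with a two-finger parallel gripper is mounted at the origin on the work surface. World frame = base frame: x ahead of the robot, y to its left, z up, the work surface at z = 0. Lengths are in m, angles in rad, forces in N, time in s.
With the tool pointing down it reaches from about 0.35 to 0.975 m from the base axis. Payload 4.9 kg.
Tool frame: the origin (TCP) lies on the centre line of the jaws, within the pads' length; the fingertips stand 22 mm ahead of it and the grasp point (between the pads) lies 3 mm ahead of it (manip.tcp_to_tips is the distance from the TCP to the fingertips, in m); z points along the fingers, x is the direction in which the jaws open and shut, and the axes are right-handed (so a half turn about z gives the same grasp; the last joint's range is limited). The gripper opens to 85 mm and grips with 20 to 120 N. Pads are 22 mm wide; open, the fingers measure 114 mm over their backs; the gripper's body (76 mm by 85 mm) begins 54 mm behind the grasp point. The pads swing forward as they close: fully open they stand 13 mm farther back than shut.
Start: joints at [1.138, 0.053, 1.613, -0, 1.476, -0.119], TCP at [0.193, 0.594, 0.232] pointing down, gripper open.
Joint ranges: [-3.01, 3.01], [-1.01, 2.22], [0.06, 2.58], [-1.02, 4.17], [0.09, 2.62], [-3.14, 3.14]. Speed limits (rad/s): [2.57, 2.57, 3.14, 3.14, 3.14, 3.14].

## Interface

Orientations are given as a unit quaternion [w, x, y, z].
In Python, from plant import manip gives the robot as it stands.
- The arm moves only by the shell command python3 -m pendant 'ROWS'. ROWS is a JSON object of lists of equal length, an entry for each row: "linear": the shift along the tool's x, y, z in cm, a list of three; "rotation": the turn, a rotation vector about the tool's x, y, z in degrees, a list of three; "grip": the closure, from 0 (fully open) to 1 (shut). A call has exactly 10 rows; each row is the pose to reach, as a shift and turn from the pose commanded when the call began, along the tool's axes at that moment; what a row does not reach only later rows make up. A row lasts 1/12 s, in which the tool goes at most 41.7 mm and 7.16 degrees, less where a joint would pass 70% of its speed; a pose out of reach is approached as far as the arm can. A call with a gripper value outside its range is refused whole. The fingers move at their own pace and stop on an object; the grip force is fixed at half the most. Time passes only in rows, so rows that repeat a pose let the fingers close, or fill a call up. It gives the time, the measured TCP pose, the force and the opening at its end, in the units of the state.
- manip.state(): the state, without advancing time (a new reading comes with each control period).
- manip.grab_frame(name): name is "scene" or "side" or "wrist"; returns the picture (420x560x3 uint8, red, green, blue); there is no depth.
- manip.calibration(name): a dict with "fx", "fy", "cx", "cy" (pixels), "cam_to_world" (4x4, takes a point from camera to world coordinates). Camera axes: x right, y up, looking along -z (the intrinsics and any distortion apply to the point x, -y, -z); pixel columns grow to the right and rows downward; lengths in m; the calibration is good to about 2 mm. A picture is of the moment at which its call begins: read the wrist's pose just before it. calibration takes no time and is no camera call; for the wrist camera it gives the pose at the moment of the call.
- manip.job_done(): hands the job in, once; it reports no verdict.
The state is a dict: "time": time; "joint_pos": joint angles; "joint_vel": joint speeds; "joint_efforts": joint torques, N m; "tool_pos": TCP position; "tool_rot": TCP orientation; "contact_force": force on the tool from outside, world axes, zero at the start; "ft_torque": the same for the moment, N m; "gripper_width": opening from 0.0 (shut) to 1.0 (fully open).
Only numpy, scipy, OpenCV 4.12 (cv2) and the standard library are available. Lean on these libraries where they do the work, as an engineer would, in place of code of your own. Each camera call takes 0.05 s, during which the arm holds its last target. There are 200 camera calls.

## Task

Close the rover's battery tube: set the loose orange screw cap squarely on the white threaded neck, turn it gently backward (counter-clockwise from above) until you feel it drop off the thread start (by luck it may drop as you set it down), then screw it forward (clockwise) until it is fully home, and let go. Go easy on it until the thread has caught: pressing hard on it, or turning it hard against a stop, strips the plastic. Leave the other loose things on the table where they are.

Things in the scene. Friction and masses are not known exactly. Their poses are not given: they have to be found in the camera images.
- cap_centre (a point): centre of the loose orange ribbed cap: upright cylinder, 54 mm across, 38 mm high, 75 to 115 g, open side down on the table; this point is on its axis, half-way up, 19 mm above its underside. The top 14 mm is solid, below is a skirt with three thread lugs inside, evenly spaced (lug angles not given). Grip it across its diameter anywhere on the side; a 45 N grip holds.
- neck_rim (a point): centre of the top rim of the white neck on the rover's battery tube, 105 mm above the table, z up. cap_centre stands 7 mm above it while the lugs ride on the flat top of the thread (10 mm on a blunt end), 1.5 to 2 mm below after the drop, 5 mm below when home. Three equal starts, their angle hidden and different each time: 110 degrees back at most finds a gap; the gap has 0.23 rad of play, then a stop.
- rover: the kit rover, held in a cradle and fixed: clear plates 225 x 105 mm, two black wheels, four brass posts to 82 mm; the upright battery tube, 54 mm across, in its middle carries the neck; origin on the table under the neck. After the drop the cap goes forward 75 to 95 degrees to tight, sinking 3.75 mm a radian against a spring (5 N when home). Forward before the drop meets a blunt stop. Over 45 N on the thread before it has caught strips it.
- spare_wheel: a loose spare wheel lying flat, black tyre and white hub, 54 mm across, 20 mm high, origin under its centre; it may lie where the cap lay another time, 10 to 20 cm from the cap. to be left alone.
- module_a: a sensor block of two clear plates, 44 x 36 x 30 mm, origin under its middle, loose; to be left alone.
- module_b: a sensor block of two clear plates, 44 x 36 x 30 mm, origin under its middle, loose; to be left alone.
- module_c: a sensor block of two clear plates, 44 x 36 x 30 mm, origin under its middle, loose; to be left alone.
- mouse: a black computer mouse, 110 x 60 x 36 mm, origin under its middle, loose; to be left alone.
- phone: a black phone lying flat, 146 x 70 x 8 mm, origin under its middle, loose; to be left alone.
- driver: a screwdriver lying flat, 170 mm long, origin under its middle, loose; to be left alone.
Mind the look-alikes: they are no part of the job. Leave any brown or pink look-alike of the part that bears cap_centre alone.

How it is judged:
On the way:
1. the cap has dropped off the thread start, level on the neck (z of cap_centre in the frame of neck_rim between -0.007 and 0 m and horizontal distance between cap_centre and neck_rim below 0.003 m and angle between cap_centre's own z axis and vertical below 0.08 rad), for 0.1 s.
At the end, for the whole second after the job is handed in: the cap is screwed fully home on the neck and at rest: its centre 3.8 to 7 mm below the rim's level (5 mm when tight), within 3 mm of the neck's axis, tilted by less than 0.05 rad (z of cap_centre in the frame of neck_rim between -0.007 and -0.0038 m and horizontal distance between cap_centre and neck_rim below 0.003 m and angle between cap_centre's own z axis and vertical below 0.05 rad and linear speed of cap below 0.01 m/s); the robot touches nothing.
It fails at once if the thread is stripped: over 45 N between cap and rover before the thread has caught (cap centre higher than 2.5 mm below the rim) (contact force between cap and rover above 45 N and z of cap_centre in the frame of neck_rim above -0.0025 m).
It fails at once if another loose thing is moved by over 30 mm (distance of any of spare_wheel, module_a, module_b, module_c, mouse, phone, driver from where it was at the start of the episode above 0.03 m).
It also fails if it takes over 72 s, if anything falls off the work surface, if the arm or the gripper's body presses on something with over 40 N, if the wrist force passes 120 N, or if a joint passes its speed limit or range.

## Working session

There is one attempt and no reset: what is moved stays moved. The work goes in short steps, Python scripts to look and compute and a shell command to move; the robot and the scene stay as the last step left them, time stands still between calls to the robot, and variables do not carry over. Pictures are saved under pics/ and viewed, about 8 in all and at most 12, crops included, and the job is handed in when it is done.

```bash
mkdir -p pics; cat > h.py <<'E'
import numpy as np, cv2
from plant import manip
from scipy.spatial.transform import Rotation as R
def grab(n,save=None):
    c=manip.calibration(n); im=manip.grab_frame(n)
    if save: cv2.imwrite('pics/'+save,im[:,:,::-1])
    return im,c
def ray(c,u,v):
    T=np.array(c['cam_to_world']); d=np.array([(u-c['cx'])/c['fx'],-(v-c['cy'])/c['fy'],-1])
    return T[:3,3],T[:3,:3]@d
def plane(c,u,v,z):
    o,d=ray(c,u,v); return o+d*(z-o[2])/d[2]
def proj(c,p):
    T=np.array(c['cam_to_world']); q=T[:3,:3].T@(np.array(p)-T[:3,3])
    return c['cx']+c['fx']*q[0]/-q[2], c['cy']-c['fy']*q[1]/-q[2]
def blobs(im,lo,hi,amin=60):
    m=cv2.inRange(cv2.cvtColor(im,cv2.COLOR_RGB2HSV),np.array(lo),np.array(hi))
    n,l,s,ce=cv2.connectedComponentsWithStats(m)
    return m,[(s[i].tolist(),ce[i].round(1).tolist()) for i in range(1,n) if s[i][4]>=amin]
E
python3 - <<'E'
from h import *
ims=[]
for n in ("scene","side"):
    im,c=grab(n); np.save('pics/%s.npy'%n,im); ims.append(im)
    print(n,{k:(np.round(v,3).tolist()) for k,v in c.items()})
    for b in blobs(im,(3,110,80),(22,255,255))[1]: print(b)
    cv2.imwrite('pics/%s.png'%n,cv2.resize(im,(800,600))[:,:,::-1])
print(manip.state())
E
ls
```

```text
scene {'fx': 439.941, 'fy': 439.941, 'cx': 277.663, 'cy': 213.994, 'cam_to_world': [[-0.753, -0.403, 0.52, 1.176], [0.658, -0.473, 0.586, 0.674], [0.01, 0.783, 0.621, 0.839], [0.0, 0.0, 0.0, 1.0]]}
([90, 0, 24, 45, 571], [101.8, 20.1])
([111, 0, 159, 144, 15046], [200.6, 56.1])
([465, 0, 50, 88, 2076], [490.0, 47.9])
([511, 0, 49, 53, 1276], [542.9, 16.7])
([0, 33, 40, 34, 546], [12.9, 52.5])
([0, 47, 136, 111, 6436], [74.3, 101.3])
([546, 59, 14, 13, 79], [553.1, 66.1])
([397, 87, 68, 54, 2166], [431.9, 114.0])
([459, 86, 38, 40, 856], [480.5, 106.4])
([521, 128, 39, 35, 276], [540.0, 147.4])
([373, 137, 64, 56, 2315], [405.9, 168.5])
([234, 167, 17, 19, 273], [242.4, 176.2])
([157, 176, 8, 14, 68], [160.1, 182.6])
([252, 178, 18, 20, 325], [260.5, 187.6])
([0, 201, 16, 33, 189], [6.0, 219.4])
side {'fx': 480.17, 'fy': 480.17, 'cx': 283.952, 'cy': 211.637, 'cam_to_world': [[0.981, 0.135, -0.139, 0.363], [-0.193, 0.629, -0.753, -1.117], [-0.014, 0.765, 0.644, 1.013], [0.0, 0.0, 0.0, 1.0]]}
([22, 0, 34, 29, 428], [40.5, 12.8])
([43, 0, 111, 38, 2127], [101.4, 13.6])
([0, 35, 11, 14, 6
[... 366 characters left out ...]
ray([ 1.13796627e+00,  5.33070067e-02,  1.61419341e+00, -3.56720692e-05,
        1.47598793e+00, -1.18995501e-01]), 'joint_vel': array([-6.20225570e-04, -1.21277042e-03, -5.38067977e-03,  1.00991302e-03,
       -2.00623887e-03,  4.77859288e-07]), 'joint_efforts': array([ 5.43655260e-04, -3.94905353e+01, -3.71363175e+01, -1.48791046e-04,
        3.89001114e-03, -1.04027831e-05]), 'tool_pos': array([0.19270576, 0.59394445, 0.230854  ]), 'tool_rot': array([ 4.77789864e-04,  8.08920188e-01,  5.87917708e-01, -8.18804921e-04]), 'contact_force': array([-0.42442656, -0.10837694,  0.3931417 ]), 'ft_torque': array([ 0.00431631, -0.00331769, -0.03721028]), 'gripper_width': 0.9983780727599644}
h.py
pics
```

View pics/scene.png

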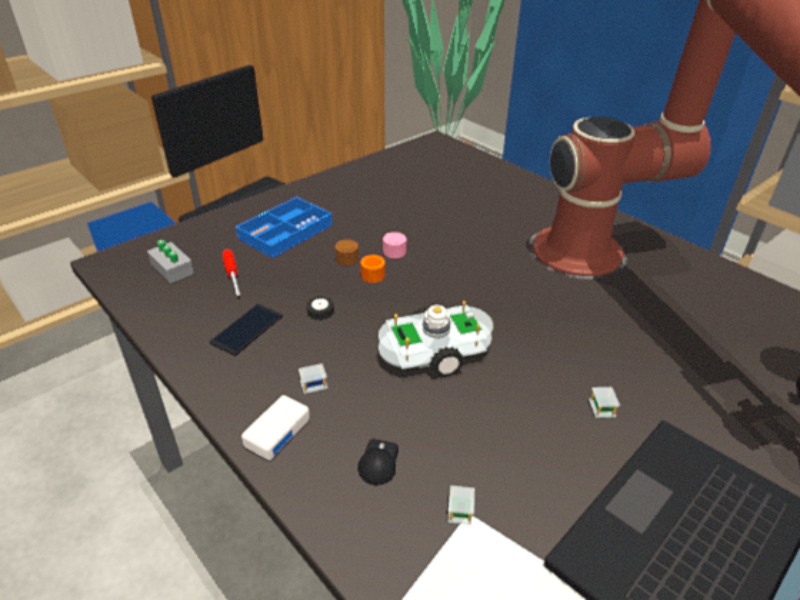

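View pics/side.png

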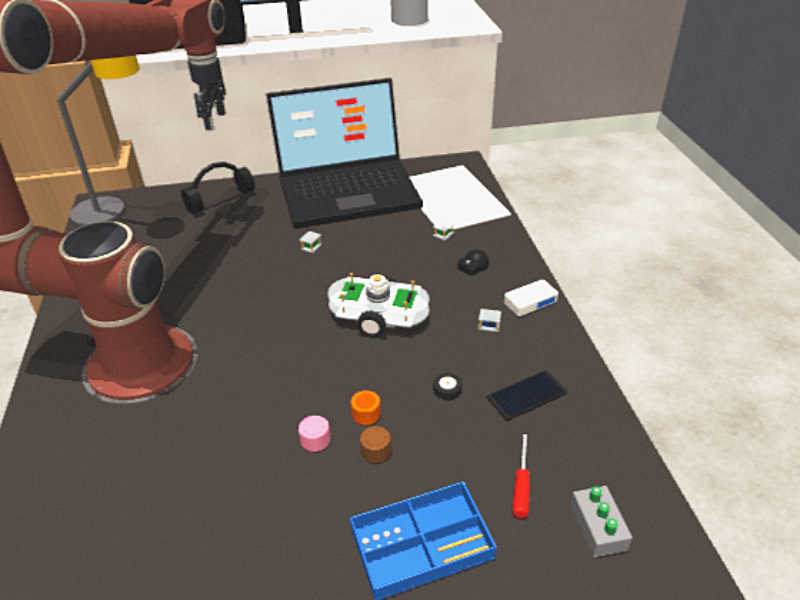

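Candidates (800-px pictures): orange cap scene (373,268) / side (366,407); brown look-alike (346,252) / (376,445); pink (395,245) / (314,433); spare wheel (320,307) / (447,386). Orange one is my choice. Neck at scene (437,315), side (377,285). Check with one close crop.

```bash
python3 - <<'E'
from h import *
C={n:manip.calibration(n) for n in("scene","side")}
I={n:np.load('pics/%s.npy'%n) for n in C}
def tri(a,b):
    (o1,d1),(o2,d2)=ray(C['scene'],*a),ray(C['side'],*b)
    A=np.c_[d1,-d2]; t=np.linalg.lstsq(A,o2-o1,rcond=None)[0]
    p,q=o1+t[0]*d1,o2+t[1]*d2; return (p+q)/2,np.linalg.norm(p-q)
def hull(n,lo,hi,near):
    m,_=blobs(I[n],lo,hi); nn,l,s,ce=cv2.connectedComponentsWithStats(m)
    i=min((i for i in range(1,nn) if s[i][4]>100),key=lambda i:np.hypot(*(ce[i]-near)))
    h=cv2.convexHull(cv2.findContours((l==i).astype(np.uint8),0,1)[0][0]); M=cv2.moments(h)
    return (M['m10']/M['m00'],M['m01']/M['m00']), s[i].tolist()
a,b=hull('scene',(3,150,120),(18,255,255),(260,187)),hull('side',(3,150,120),(18,255,255),(256,285))
print('cap',a,b,tri(a[0],b[0]))
print('neck rough',tri((437*.7,315*.7),(377*.7,285*.7)))
def crop(n,x,y,w,h): return cv2.resize(I[n][y:y+h,x:x+w],(400,300),interpolation=cv2.INTER_CUBIC)
g=np.vstack([np.hstack([crop('scene',225,155,64,48),crop('side',205,265,72,54)]),np.hstack([crop('scene',272,195,64,48),crop('side',232,175,64,48)])])
cv2.imwrite('pics/crop1.png',g[:,:,::-1])
E
```

```text
cap ((260.55730994152043, 187.50058479532163), [252, 178, 18, 20, 306]) ((255.4682828282828, 284.83070707070704), [245, 273, 22, 25, 418]) (array([ 0.44108992, -0.24121751,  0.01799269]), np.float64(0.0013392263974886737))
neck rough (array([0.51138794, 0.03616246, 0.08853191]), np.float64(0.004678228254494203))
```

View pics/crop1.png

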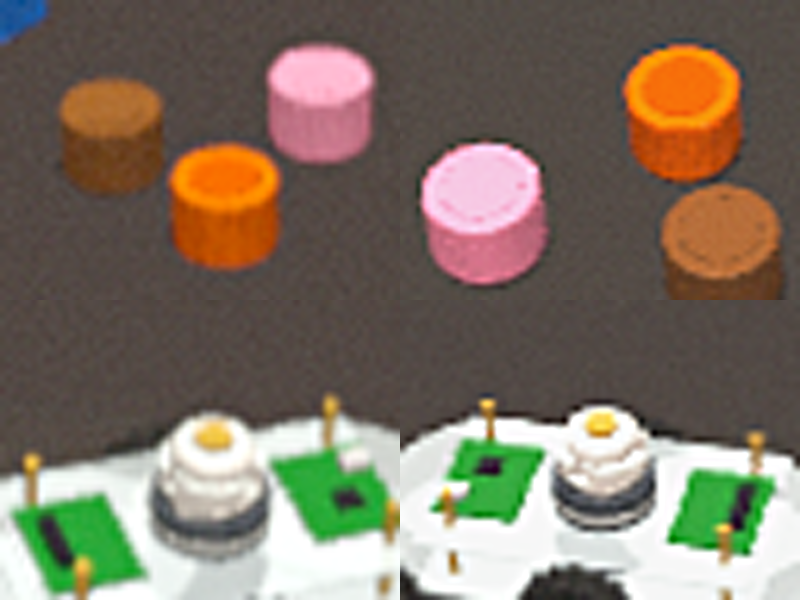

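Crop confirms: orange cap (scene 261,188 / side 256,285 native), brown and pink beside it are decoys; neck has white rim with gold disc. Now compute neighbours and neck.

```bash
python3 - <<'E'
from h import *
S,D=manip.calibration("scene"),manip.calibration("side")
for nm,a,b in(('brown top',(225+111/6.25,155+110/6.25),(205+(720-400)*.18,265+230*.18)),('pink top',(225+321/6.25,155+75/6.25),(205+82*.18,265+190*.18)),('orange top',(225+225/6.25,155+180/6.25),(205+(683-400)*.18,265+87*.18))):
    print(nm,plane(S,*a,.038).round(4),plane(D,*b,.038).round(4))
print('neck',plane(S,305.9,217.1,.105).round(4),plane(D,264.3,195,.105).round(4))
p=np.array([.5113,.036,.105])
st=manip.state(); Rt=R.from_quat(np.roll(st['tool_rot'],-1))
tgt=p+[0,0,.13]
print('to above neck, tool cm',(Rt.inv().apply(tgt-st['tool_pos'])*100).round(2), Rt.as_matrix().round(3))
c=manip.calibration('wrist'); T=np.array(c['cam_to_world']); print('cam in tool',Rt.inv().apply(T[:3,3]-st['tool_pos']).round(4),(Rt.inv().as_matrix()@T[:3,:3]).round(3),c['fx'])
E
```

```text
brown top [ 0.4486 -0.3237  0.038 ] [ 0.4471 -0.3349  0.038 ]
pink top [ 0.3408 -0.2777  0.038 ] [ 0.3418 -0.2888  0.038 ]
orange top [ 0.4441 -0.2339  0.038 ] [ 0.4435 -0.2449  0.038 ]
neck [0.5133 0.04   0.105 ] [0.5153 0.0352 0.105 ]
to above neck, tool cm [-43.23  47.53  -0.34] [[ 0.309  0.951 -0.001]
 [ 0.951 -0.309 -0.002]
 [-0.002 -0.    -1.   ]]
cam in tool [-0.0009 -0.0723 -0.1414] [[ 1.    -0.001 -0.001]
 [-0.001 -0.959 -0.284]
 [-0.001  0.284 -0.959]] 321.962034491844
```

```bash
python3 -m pendant '{"linear":[[-2.6,2.9,0],[-5.2,5.8,0],[-7.8,8.7,0],[-10.4,11.6,0],[-13,14.5,0],[-15.6,17.4,0],[-18.2,20.3,0],[-20.8,23.2,0],[-23.4,26.1,0],[-26,29,0]],"rotation":[[0,0,7],[0,0,14],[0,0,21],[0,0,28],[0,0,35],[0,0,42],[0,0,49],[0,0,56],[0,0,63],[0,0,70]],"grip":[0,0,0,0,0,0,0,0,0,0]}'
cat >> h.py <<'E'
def go(tgt,yaw=None):
    st=manip.state(); Rt=R.from_quat(np.roll(st['tool_rot'],-1)); x=Rt.as_matrix()[:,0]; z=Rt.as_matrix()[:,2]
    print('t',round(st['time'],2),'pos',st['tool_pos'].round(4),'yaw',np.degrees(np.arctan2(x[1],x[0])).round(2),'z',z.round(4),'F',st['contact_force'].round(1),'w',round(st['gripper_width'],3),'j',np.degrees(st['joint_pos']).round(0))
    if tgt is not None: print('shift cm',(Rt.inv().apply(np.array(tgt)-st['tool_pos'])*100).round(2))
E
python3 -c "
from h import *
go([.513,.037,.235])"
```

```text
time: 0.93
tool_pos: [0.3887, 0.2558, 0.2316]
tool_rot: [0.0, 1.0, 0.015, -0.0]
contact_force: [0.8, 0.3, -0.2]
gripper_width: 1.001
t 0.93 pos [0.3887 0.2558 0.2316] yaw 1.69 z [-2.e-04 -1.e-04 -1.e+00] F [ 0.8  0.3 -0.2] w 1.001 j [ 24. -20. 113.  -0.  87.  22.]
shift cm [11.78 22.24 -0.34]
```

```bash
python3 -m pendant '{"linear":[[1.7,3.2,0],[3.4,6.4,-0.1],[5.1,9.6,-0.2],[6.8,12.8,-0.3],[8.5,16,-0.3],[10.2,19.2,-0.3],[11.8,22.2,-0.3],[11.8,22.2,-0.3],[11.8,22.2,-0.3],[11.8,22.2,-0.3]],"rotation":[[0,0,0],[0,0,1],[0,0,1.7],[0,0,1.7],[0,0,1.7],[0,0,1.7],[0,0,1.7],[0,0,1.7],[0,0,1.7],[0,0,1.7]],"grip":[0,0,0,0,0,0,0,0,0,0]}'
python3 - <<'E'
from h import *
go(None)
im,c=grab('wrist','w1.png'); np.save('pics/w1.npy',im); print(proj(c,[.513,.037,.105]))
E
```

```text
time: 1.77
tool_pos: [0.5138, 0.0401, 0.2344]
tool_rot: [-0.0, 1.0, 0.003, -0.001]
contact_force: [0.3, 0.2, -0.4]
gripper_width: 0.996
t 1.77 pos [0.5138 0.0401 0.2344] yaw 0.3 z [-1.3e-03  5.0e-04 -1.0e+00] F [ 0.3  0.2 -0.4] w 0.996 j [ -4. -12. 107.   0.  86.  -4.]
(np.float64(280.28924587716136), np.float64(202.64354695100008))
```

View pics/w1.png

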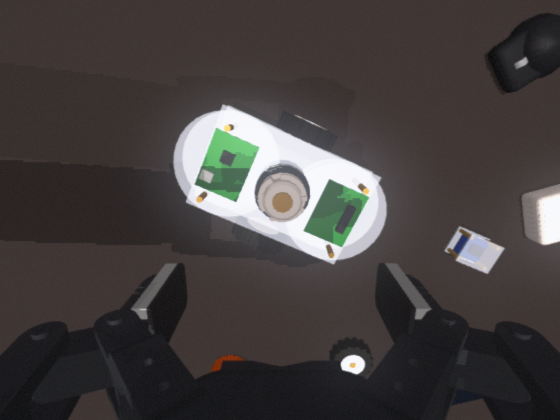

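```bash
python3 - <<'E'
from h import *
im=np.load('pics/w1.npy'); c=manip.calibration('wrist'); go(None)
g=cv2.cvtColor(im,cv2.COLOR_RGB2GRAY)
x0,y0=242,157; cr=im[y0:y0+80,x0:x0+80]
gb=cv2.resize(g[y0:y0+80,x0:x0+80],None,fx=5,fy=5,interpolation=cv2.INTER_CUBIC)
ci=cv2.HoughCircles(gb,cv2.HOUGH_GRADIENT_ALT,1.5,10,param1=150,param2=.6,minRadius=30,maxRadius=170)
for q in (ci[0] if ci is not None else []):
    u,v=x0+q[0]/5,y0+q[1]/5; print(round(u,1),round(v,1),'r',q[2]/5,plane(c,u,v,.105).round(4))
m,b=blobs(im[y0:y0+80,x0:x0+80],(10,110,40),(28,255,255),30); print('gold',[(s,(x0+k[0],y0+k[1]),plane(c,x0+k[0],y0+k[1],.105).round(4)) for s,k in b])
cv2.imwrite('pics/crop2.png',cv2.resize(cr,(600,600),interpolation=cv2.INTER_CUBIC)[:,:,::-1])
E
```

```text
t 1.82 pos [0.5137 0.0406 0.2346] yaw 0.36 z [-9.e-04  4.e-04 -1.e+00] F [ 0.   0.3 -0.5] w 0.997 j [ -4. -12. 107.   0.  86.  -4.]
285.2 191.8 r 27.214783 [0.5171 0.0472 0.105 ]
283.1 202.6 r 10.305956 [0.5154 0.0375 0.105 ]
264.8 180.4 r 7.0763397 [0.4995 0.0571 0.105 ]
gold []
```

View pics/crop2.png

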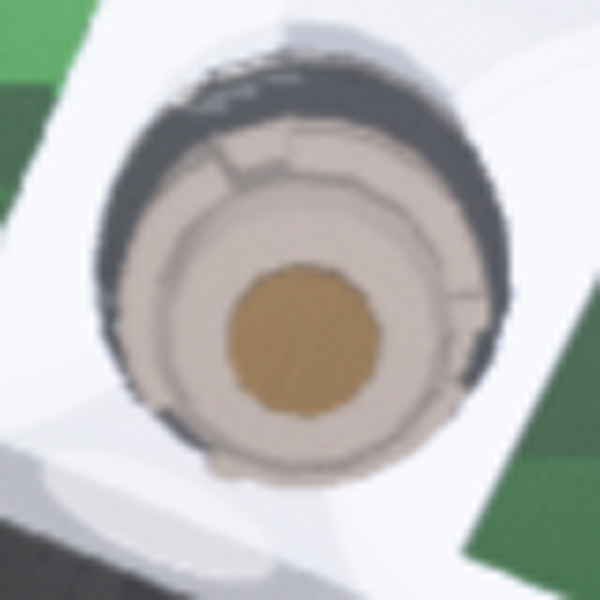

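The wrist crop shows the neck rim circle centred at about (282.8,200.2) native → world ≈ (0.515,0.040), agreeing with scene/side. Go above the cap with the same relative geometry, so any hand-eye bias cancels.

```bash
python3 -m pendant '{"linear":[[-0.9,3.5,0],[-1.8,7,0],[-2.7,10.5,0],[-3.6,14,1],[-4.5,17.5,2],[-5.4,21,3.5],[-6.3,24.5,5],[-7.1,28,6.7],[-7.1,28.2,6.8],[-7.1,28.2,6.8]],"rotation":[[0,0,0],[0,0,0],[0,0,0],[0,0,0],[0,0,0],[0,0,0],[0,0,0],[0,0,0],[0,0,0],[0,0,0]],"grip":[0,0,0,0,0,0,0,0,0,0]}'
python3 - <<'E'
from h import *
go(None); im,c=grab('wrist','w2.png'); np.save('pics/w2.npy',im); go(None)
m,b=blobs(im,(3,150,60),(18,255,255),200)
for s,k in b: print(s,k,plane(c,*k,.038).round(4))
g=cv2.cvtColor(im,cv2.COLOR_RGB2GRAY); u,v=map(int,proj(c,[.4425,-.241,.038])); print(u,v)
cr=im[v-50:v+50,u-50:u+50]
cv2.imwrite('pics/crop3.png',cv2.resize(cr,(600,600),interpolation=cv2.INTER_CUBIC)[:,:,::-1])
E
```

```text
time: 2.65
tool_pos: [0.4438, -0.2422, 0.1655]
tool_rot: [-0.001, 1.0, 0.002, -0.001]
contact_force: [-0.1, 0.9, 1.0]
gripper_width: 0.998
t 2.65 pos [ 0.4438 -0.2422  0.1655] yaw 0.24 z [-0.0021  0.002  -1.    ] F [-0.1  0.9  1. ] w 0.998 j [-37. -11. 112.   0.  79. -37.]
t 2.7 pos [ 0.4447 -0.2415  0.1666] yaw 0.33 z [-6.0e-04  1.2e-03 -1.0e+00] F [-0.5  0.4  0. ] w 1.0 j [-37. -11. 112.   0.  79. -37.]
[249, 162, 64, 67, 2651] [284.3, 197.6] [ 0.4463 -0.24    0.038 ]
[257, 250, 56, 61, 2357] [284.7, 280.4] [ 0.4474 -0.3196  0.038 ]
[467, 400, 21, 20, 212] [478.5, 411.9] [ 0.6554 -0.4745  0.038 ]
279 198
```

View pics/crop3.png

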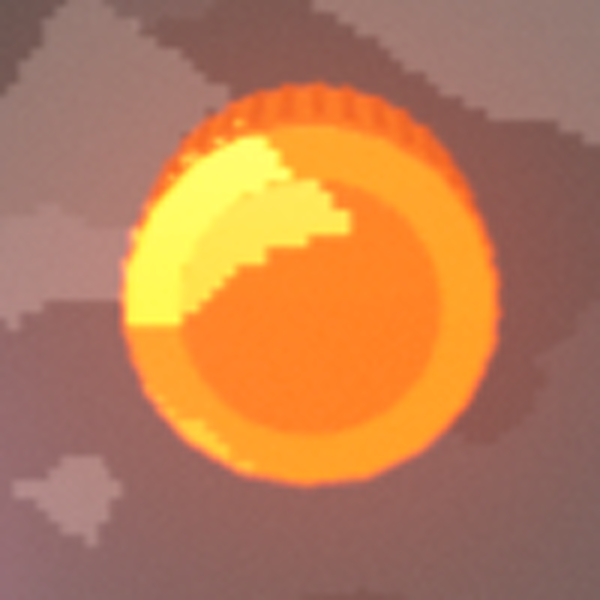

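Cap top circle centre ≈ (280.8,198.7) native → (0.443,-0.241), as in the static views. Descend and grip.

```bash
python3 -m pendant '{"linear":[[-0.1,0,2.5],[-0.1,0,5],[-0.1,-0.05,7.5],[-0.1,-0.05,10],[-0.1,-0.05,12],[-0.1,-0.05,13.2],[-0.1,-0.05,13.7],[-0.1,-0.05,13.8],[-0.1,-0.05,13.8],[-0.1,-0.05,13.8]],"rotation":[[0,0,0],[0,0,0],[0,0,0],[0,0,0],[0,0,0],[0,0,0],[0,0,0],[0,0,0],[0,0,0],[0,0,0]],"grip":[0,0,0,0,0,0,0,0,0,0]}'
python3 -m pendant '{"linear":[[0,0,0],[0,0,0],[0,0,0],[0,0,0],[0,0,0],[0,0,0],[0,0,0],[0,0,0],[0,0,0],[0,0,0]],"rotation":[[0,0,0],[0,0,0],[0,0,0],[0,0,0],[0,0,0],[0,0,0],[0,0,0],[0,0,0],[0,0,0],[0,0,0]],"grip":[1,1,1,1,1,1,1,1,1,1]}'
python3 -c "
from h import *
go(None)"
```

```text
time: 3.53
tool_pos: [0.4451, -0.2425, 0.0308]
tool_rot: [0.001, 1.0, 0.003, 0.001]
contact_force: [0.1, 0.5, 0.3]
gripper_width: 0.997
time: 4.37
tool_pos: [0.4447, -0.2427, 0.0305]
tool_rot: [0.001, 1.0, 0.003, 0.001]
contact_force: [-1.1, 0.1, 4.6]
gripper_width: 0.594
t 4.37 pos [ 0.4447 -0.2427  0.0305] yaw 0.31 z [ 0.0018 -0.0012 -1.    ] F [-1.1  0.1  4.6] w 0.594 j [-37.  -1. 117.   0.  64. -37.]
```

```bash
python3 - <<'E'
from h import *
go(None); im,c=grab('wrist','w3.png'); np.save('pics/w3.npy',im)
print(proj(c,[.4447,-.2427,.038]))
cr=im[200:350,180:380]
cv2.imwrite('pics/crop4.png',cv2.resize(cr,(800,600),interpolation=cv2.INTER_CUBIC)[:,:,::-1])
E
```

```text
t 4.37 pos [ 0.4447 -0.2427  0.0305] yaw 0.31 z [ 0.0018 -0.0012 -1.    ] F [-1.1  0.1  4.6] w 0.594 j [-37.  -1. 117.   0.  64. -37.]
(np.float64(281.0543734622665), np.float64(274.8124126100651))
```

View pics/crop4.png

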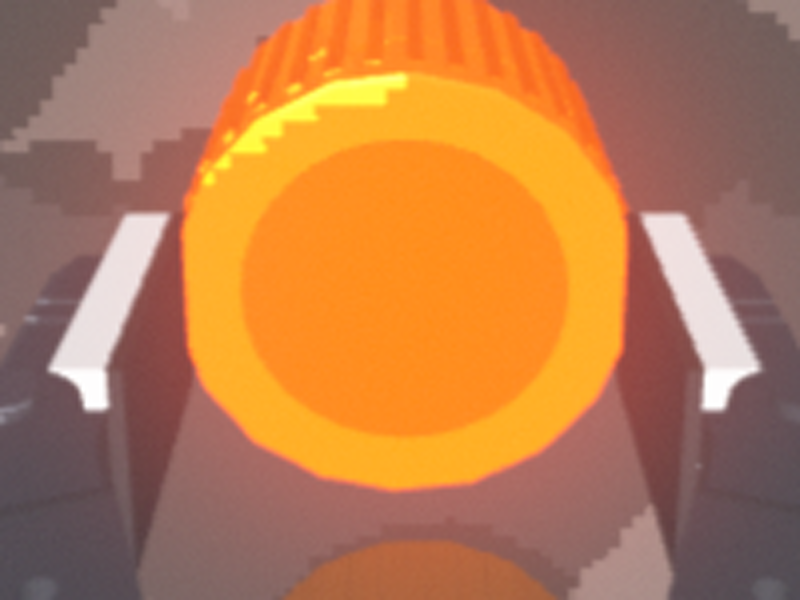

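Held-cap crop: top disc centre ≈ (281.1,273.2) after perspective correction; expected (281.05,274.8) → cap about 0.8 mm off along tool −y, centred in x. Re-grasp turned ~56° to centre it.

```bash
python3 -m pendant '{"linear":[[0,0,0],[0,0,0],[0,0,0],[0,-0.08,0],[0,-0.08,0],[0,-0.08,0],[0,-0.08,0],[0,-0.08,0],[0,-0.08,0],[0,-0.08,0]],"rotation":[[0,0,0],[0,0,0],[0,0,0],[0,0,-7],[0,0,-14],[0,0,-21],[0,0,-28],[0,0,-35],[0,0,-42],[0,0,-49]],"grip":[0,0,0,0,0,0,0,0,0,0]}'
python3 -m pendant '{"linear":[[0,0,0],[0,0,0],[0,0,0],[0,0,0],[0,0,0],[0,0,0],[0,0,0],[0,0,0],[0,0,0],[0,0,0]],"rotation":[[0,0,-7],[0,0,-9],[0,0,-9],[0,0,-9],[0,0,-9],[0,0,-9],[0,0,-9],[0,0,-9],[0,0,-9],[0,0,-9]],"grip":[0,0,1,1,1,1,1,1,1,1]}'
python3 - <<'E'
from h import *
go(None); im,c=grab('wrist','w4.png'); np.save('pics/w4.npy',im)
p=manip.state()['tool_pos'].copy(); p[2]=.038; print(proj(c,p))
m=cv2.inRange(cv2.cvtColor(im,cv2.COLOR_RGB2HSV),(3,150,60),(32,255,255)); n,l,s,ce=cv2.connectedComponentsWithStats(m)
for i in range(1,n):
    if s[i][4]>800: print(s[i],ce[i])
cr=im[200:350,180:380]
cv2.imwrite('pics/crop5.png',cv2.resize(cr,(800,600),interpolation=cv2.INTER_CUBIC)[:,:,::-1])
E
```

```text
time: 5.25
tool_pos: [0.4435, -0.241, 0.0286]
tool_rot: [-0.0, 0.908, 0.42, -0.0]
contact_force: [0.1, -0.1, -0.1]
gripper_width: 0.999
time: 6.08
tool_pos: [0.4442, -0.2415, 0.0295]
tool_rot: [0.001, 0.873, 0.487, 0.0]
contact_force: [-0.4, 0.3, 5.1]
gripper_width: 0.593
t 6.08 pos [ 0.4442 -0.2415  0.0295] yaw 58.31 z [ 9.e-04 -7.e-04 -1.e+00] F [-0.4  0.3  5.1] w 0.593 j [-37.  -1. 117.  -0.  64. -95.]
(np.float64(282.2907908526162), np.float64(276.9989914058467))
[  224   201   114   127 11511] [280.84545218 265.62783425]
[117 281  63  31 972] [149.5936214  294.60802469]
[ 124  367   41   40 1012] [148.98221344 389.50395257]
```

```bash
python3 -m pendant '{"linear":[[0,0,-2.5],[0,0,-6],[0,0,-9],[1.5,-0.5,-12],[4.5,-1.4,-13.5],[8,-2.5,-13.5],[11.5,-3.6,-13.5],[15,-4.7,-13.5],[18.5,-5.8,-13.5],[22,-6.9,-13.5]],"rotation":[[0,0,0],[0,0,0],[0,0,0],[0,0,3],[0,0,9],[0,0,15],[0,0,21],[0,0,27],[0,0,33],[0,0,39]],"grip":[1,1,1,1,1,1,1,1,1,1]}'
python3 -c "
from h import *
go([.515,.039,.165])"
```

```text
time: 6.97
tool_pos: [0.4998, -0.0158, 0.1627]
tool_rot: [-0.0, 0.986, 0.165, -0.001]
contact_force: [0.5, -0.9, -1.7]
gripper_width: 0.598
t 6.97 pos [ 0.4998 -0.0158  0.1627] yaw 19.01 z [-2.e-03  4.e-04 -1.e+00] F [ 0.5 -0.9 -1.7] w 0.598 j [-10. -11. 113.   0.  79. -29.]
shift cm [ 3.22 -4.68 -0.23]
```

```bash
python3 -m pendant '{"linear":[[1,-1.5,0],[2,-3,-0.1],[2.8,-4.2,-0.2],[3.2,-4.7,-0.2],[3.2,-4.7,-0.2],[3.2,-4.7,-0.2],[3.2,-4.7,-0.2],[3.2,-4.7,-0.2],[3.2,-4.7,-0.2],[3.2,-4.7,-0.2]],"rotation":[[0,0,5],[0,0,10],[0,0,15],[0,0,19],[0,0,19],[0,0,19],[0,0,19],[0,0,19],[0,0,19],[0,0,19]],"grip":[1,1,1,1,1,1,1,1,1,1]}'
python3 - <<'E'
from h import *
go([.515,.039,.126])
out=[]
for n,z in(('scene',.1545),('side',.1545)):
    im,c=grab(n); np.save('pics/%s2.npy'%n,im)
    m=cv2.inRange(cv2.cvtColor(im,cv2.COLOR_RGB2HSV),(3,150,100),(22,255,255)); nn,l,s,ce=cv2.connectedComponentsWithStats(m)
    u,v=map(int,proj(c,[.515,.039,.13])); print(n,u,v)
    for i in range(1,nn):
        if s[i][4]>80 and np.hypot(*(ce[i]-[u,v]))<45: print(s[i],ce[i].round(1))
    print('axis px of neck rim pred',np.round(proj(c,[.515,.039,.105]),1))
    out.append(cv2.resize(im[v-35:v+40,u-25:u+25],(400,600),interpolation=cv2.INTER_CUBIC))
cv2.imwrite('pics/crop6.png',np.hstack(out)[:,:,::-1])
E
```

```text
time: 7.8
tool_pos: [0.5152, 0.0368, 0.1659]
tool_rot: [0.0, 1.0, 0.003, -0.0]
contact_force: [-0.2, -0.7, -0.9]
gripper_width: 0.593
t 7.8 pos [0.5152 0.0368 0.1659] yaw 0.3 z [-1.e-04 -0.e+00 -1.e+00] F [-0.2 -0.7 -0.9] w 0.593 j [ -4.  -9. 111.  -0.  79.  -4.]
shift cm [-0.02 -0.22  3.99]
scene 305 209
[295 190  22  29 396] [307.2 203.2]
axis px of neck rim pred [305.2 217.2]
side 263 187
[255 172  18  25 344] [263.4 182.7]
axis px of neck rim pred [264.  194.3]
```

View pics/crop6.png

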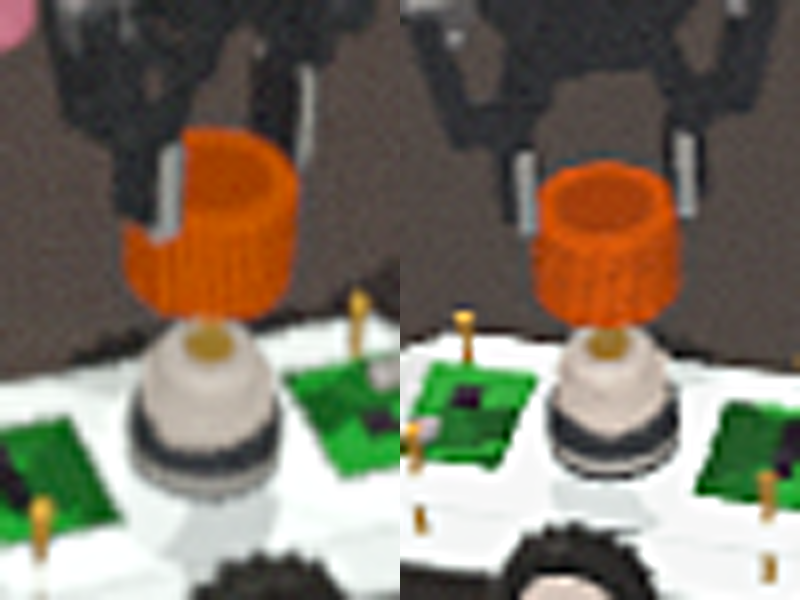

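```bash
python3 - <<'E'
from h import *
C={n:manip.calibration(n) for n in("scene","side")}
def tri(a,b):
    (o1,d1),(o2,d2)=ray(C['scene'],*a),ray(C['side'],*b)
    t=np.linalg.lstsq(np.c_[d1,-d2],o2-o1,rcond=None)[0]
    p,q=o1+t[0]*d1,o2+t[1]*d2; return ((p+q)/2).round(4),(p-q).round(4)
G={}
K={}
for n,near in(('scene',(306,216)),('side',(264,193))):
    im=np.load('pics/%s.npy'%n); x,y=near; s=8
    cr=cv2.resize(im[y-8:y+9,x-10:x+11],None,fx=s,fy=s,interpolation=cv2.INTER_CUBIC).astype(int)
    w=np.clip(cr[...,0]-cr[...,2]-50,0,None).astype(float)   # gold: red minus blue
    yy,xx=np.mgrid[:w.shape[0],:w.shape[1]]
    G[n]=(x-10+((w*xx).sum()/w.sum()+.5)/s-.5,y-8+((w*yy).sum()/w.sum()+.5)/s-.5)
    im=np.load('pics/%s2.npy'%n); u,v=map(int,proj(C[n],[.515,.039,.15]))
    cr=cv2.resize(im[v-22:v+25,u-20:u+21],None,fx=s,fy=s,interpolation=cv2.INTER_CUBIC)
    m=cv2.inRange(cv2.cvtColor(cr,cv2.COLOR_RGB2HSV),(3,140,90),(17,255,255))
    nn,l,st,ce=cv2.connectedComponentsWithStats(m); i=1+np.argmax(st[1:,4]); b=st[i]
    K[n]=(u-20+(b[0]+b[2]/2)/s-.5, v-22+(b[1]+b[3]/2)/s-.5); print(n,G[n],K[n],b[2:4]/s)
    print('  proj tcp cap',proj(C[n],[.5152,.0368,.1554]),'size px exp',54e-3*C[n]['fx']/np.linalg.norm(ray(C[n],0,0)[0]-[.515,.039,.15]))
print('gold',tri(G['scene'],G['side'])); print('cap',tri(K['scene'],K['side']))
E
```

```text
scene (np.float64(305.8254087517108), np.float64(216.35205988632103)) (np.float64(305.8125), np.float64(201.8125)) [22.125 25.125]
  proj tcp cap (np.float64(305.48262257025675), np.float64(201.65836000260956)) size px exp 20.724164909227387
side (np.float64(263.654205513583), np.float64(194.5254409873578)) (np.float64(263.3125), np.float64(182.25)) [18.875 21.5  ]
  proj tcp cap (np.float64(263.5048560399763), np.float64(181.45264342250917)) size px exp 17.872610687978945
gold (array([0.5129, 0.038 , 0.1056]), array([-0.0016,  0.0008,  0.0007]))
cap (array([0.5139, 0.0361, 0.1535]), array([-0.001 ,  0.0005,  0.0005]))
```

Static views agree with wrist (neck ≈ (0.5147,0.039) after removing the common bias); cap is level and upright in the jaws. Shift 2 mm in y and descend to just above contact.

```bash
python3 -m pendant '{"linear":[[-0.05,-0.22,0.5],[-0.05,-0.22,1],[-0.05,-0.22,1.5],[-0.05,-0.22,2],[-0.05,-0.22,2.5],[-0.05,-0.22,3],[-0.05,-0.22,3.4],[-0.05,-0.22,3.7],[-0.05,-0.22,3.8],[-0.05,-0.22,3.8]],"rotation":[[0,0,0],[0,0,0],[0,0,0],[0,0,0],[0,0,0],[0,0,0],[0,0,0],[0,0,0],[0,0,0],[0,0,0]],"grip":[1,1,1,1,1,1,1,1,1,1]}'
python3 -c "
from h import *
go([.5147,.039,.1225])"
```

```text
time: 8.73
tool_pos: [0.5146, 0.0394, 0.1276]
tool_rot: [-0.0, 1.0, 0.003, -0.0]
contact_force: [0.1, 0.1, -0.2]
gripper_width: 0.594
t 8.73 pos [0.5146 0.0394 0.1276] yaw 0.32 z [-6.e-04  1.e-04 -1.e+00] F [ 0.1  0.1 -0.2] w 0.594 j [ -4.  -7. 112.   0.  75.  -4.]
shift cm [0.01 0.04 0.51]
```

```bash
python3 -m pendant '{"linear":[[0,0,0.03],[0,0,0.06],[0,0,0.1],[0,0,0.13],[0,0,0.16],[0,0,0.2],[0,0,0.2],[0,0,0.2],[0,0,0.2],[0,0,0.2]],"rotation":[[0,0,0],[0,0,0],[0,0,0],[0,0,0],[0,0,0],[0,0,0],[0,0,0],[0,0,0],[0,0,0],[0,0,0]],"grip":[1,1,1,1,1,1,1,1,1,1]}'
python3 -m pendant '{"linear":[[0,0,0.03],[0,0,0.06],[0,0,0.1],[0,0,0.1],[0,0,0.1],[0,0,0.1],[0,0,0.1],[0,0,0.1],[0,0,0.1],[0,0,0.1]],"rotation":[[0,0,0],[0,0,0],[0,0,0],[0,0,0],[0,0,0],[0,0,0],[0,0,0],[0,0,0],[0,0,0],[0,0,0]],"grip":[1,1,1,1,1,1,1,1,1,1]}'
```

```text
time: 9.57
tool_pos: [0.5148, 0.0395, 0.126]
tool_rot: [-0.0, 1.0, 0.003, 0.0]
contact_force: [-0.4, -0.4, -0.4]
gripper_width: 0.594
time: 10.4
tool_pos: [0.5148, 0.0395, 0.125]
tool_rot: [-0.0, 1.0, 0.003, 0.0]
contact_force: [-0.4, -0.1, -1.1]
gripper_width: 0.595
```

```bash
python3 -m pendant '{"linear":[[0,0,0.03],[0,0,0.06],[0,0,0.1],[0,0,0.1],[0,0,0.1],[0,0,0.1],[0,0,0.1],[0,0,0.1],[0,0,0.1],[0,0,0.1]],"rotation":[[0,0,0],[0,0,0],[0,0,0],[0,0,0],[0,0,0],[0,0,0],[0,0,0],[0,0,0],[0,0,0],[0,0,0]],"grip":[1,1,1,1,1,1,1,1,1,1]}'
python3 -m pendant '{"linear":[[0,0,0.03],[0,0,0.06],[0,0,0.1],[0,0,0.1],[0,0,0.1],[0,0,0.1],[0,0,0.1],[0,0,0.1],[0,0,0.1],[0,0,0.1]],"rotation":[[0,0,0],[0,0,0],[0,0,0],[0,0,0],[0,0,0],[0,0,0],[0,0,0],[0,0,0],[0,0,0],[0,0,0]],"grip":[1,1,1,1,1,1,1,1,1,1]}'
```

```text
time: 11.23
tool_pos: [0.5148, 0.0394, 0.124]
tool_rot: [0.0, 1.0, 0.003, -0.0]
contact_force: [0.5, 1.0, -1.8]
gripper_width: 0.596
time: 12.07
tool_pos: [0.5148, 0.0394, 0.123]
tool_rot: [0.0, 1.0, 0.003, -0.0]
contact_force: [-0.8, 0.5, -0.6]
gripper_width: 0.597
```

```bash
python3 -m pendant '{"linear":[[0,0,0.02],[0,0,0.04],[0,0,0.06],[0,0,0.08],[0,0,0.1],[0,0,0.1],[0,0,0.1],[0,0,0.1],[0,0,0.1],[0,0,0.1]],"rotation":[[0,0,0],[0,0,0],[0,0,0],[0,0,0],[0,0,0],[0,0,0],[0,0,0],[0,0,0],[0,0,0],[0,0,0]],"grip":[1,1,1,1,1,1,1,1,1,1]}'
```

```text
time: 12.9
tool_pos: [0.5148, 0.0394, 0.122]
tool_rot: [0.0, 1.0, 0.003, 0.0]
contact_force: [-0.1, -0.9, -0.3]
gripper_width: 0.594
```

```bash
python3 -m pendant '{"linear":[[0,0,0.02],[0,0,0.04],[0,0,0.06],[0,0,0.08],[0,0,0.1],[0,0,0.1],[0,0,0.1],[0,0,0.1],[0,0,0.1],[0,0,0.1]],"rotation":[[0,0,0],[0,0,0],[0,0,0],[0,0,0],[0,0,0],[0,0,0],[0,0,0],[0,0,0],[0,0,0],[0,0,0]],"grip":[1,1,1,1,1,1,1,1,1,1]}'
```

```text
time: 13.73
tool_pos: [0.5148, 0.0394, 0.121]
tool_rot: [0.0, 1.0, 0.003, 0.0]
contact_force: [0.1, -0.1, -0.9]
gripper_width: 0.602
```

```bash
python3 -m pendant '{"linear":[[0,0,0.02],[0,0,0.04],[0,0,0.06],[0,0,0.08],[0,0,0.1],[0,0,0.1],[0,0,0.1],[0,0,0.1],[0,0,0.1],[0,0,0.1]],"rotation":[[0,0,0],[0,0,0],[0,0,0],[0,0,0],[0,0,0],[0,0,0],[0,0,0],[0,0,0],[0,0,0],[0,0,0]],"grip":[1,1,1,1,1,1,1,1,1,1]}'
```

```text
time: 14.57
tool_pos: [0.5148, 0.0394, 0.12]
tool_rot: [0.0, 1.0, 0.003, -0.0]
contact_force: [0.3, 0.3, -1.3]
gripper_width: 0.597
```

```bash
python3 -m pendant '{"linear":[[0,0,0.02],[0,0,0.04],[0,0,0.06],[0,0,0.08],[0,0,0.1],[0,0,0.1],[0,0,0.1],[0,0,0.1],[0,0,0.1],[0,0,0.1]],"rotation":[[0,0,0],[0,0,0],[0,0,0],[0,0,0],[0,0,0],[0,0,0],[0,0,0],[0,0,0],[0,0,0],[0,0,0]],"grip":[1,1,1,1,1,1,1,1,1,1]}'
```

```text
time: 15.4
tool_pos: [0.5148, 0.0394, 0.119]
tool_rot: [-0.0, 1.0, 0.003, 0.0]
contact_force: [0.6, 0.1, -0.6]
gripper_width: 0.595
```

```bash
python3 -m pendant '{"linear":[[0,0,0.02],[0,0,0.04],[0,0,0.06],[0,0,0.08],[0,0,0.1],[0,0,0.1],[0,0,0.1],[0,0,0.1],[0,0,0.1],[0,0,0.1]],"rotation":[[0,0,0],[0,0,0],[0,0,0],[0,0,0],[0,0,0],[0,0,0],[0,0,0],[0,0,0],[0,0,0],[0,0,0]],"grip":[1,1,1,1,1,1,1,1,1,1]}'
```

```text
time: 16.23
tool_pos: [0.5148, 0.0394, 0.118]
tool_rot: [0.0, 1.0, 0.003, -0.0]
contact_force: [1.0, 0.4, -0.3]
gripper_width: 0.595
```

```bash
python3 - <<'E'
from h import *
go(None); s=8
for n in('scene','side'):
    im,c=grab(n); np.save('pics/%s3.npy'%n,im)
    u,v=map(int,proj(c,[.515,.039,.107]))
    cr=cv2.resize(im[v-22:v+25,u-20:u+21],None,fx=s,fy=s,interpolation=cv2.INTER_CUBIC)
    m=cv2.inRange(cv2.cvtColor(cr,cv2.COLOR_RGB2HSV),(3,140,90),(17,255,255))
    nn,l,st,ce=cv2.connectedComponentsWithStats(m); i=1+np.argmax(st[1:,4]); b=st[i]
    print(n,(u-20+(b[0]+b[2]/2)/s-.5, v-22+(b[1]+b[3]/2)/s-.5),b[2:4]/s,'expected',np.round(proj(c,[.5148,.0394,.1075]),2),'1mm up',np.round(proj(c,[.5148,.0394,.1085]),2))
E
```

```text
t 16.23 pos [0.5148 0.0394 0.118 ] yaw 0.32 z [-0. -0. -1.] F [ 1.   0.4 -0.3] w 0.595 j [ -4.  -6. 113.  -0.  73.  -4.]
scene (np.float64(305.9375), np.float64(216.1875)) [21.875 23.875] expected [305.38 216.47] 1mm up [305.4  216.18]
side (np.float64(263.875), np.float64(194.1875)) [18.5   20.625] expected [263.89 193.54] 1mm up [263.87 193.29]
```

```bash
python3 -m pendant '{"linear":[[0,0,0.02],[0,0,0.04],[0,0,0.06],[0,0,0.08],[0,0,0.1],[0,0,0.12],[0,0,0.14],[0,0,0.15],[0,0,0.15],[0,0,0.15]],"rotation":[[0,0,0],[0,0,0],[0,0,0],[0,0,0],[0,0,0],[0,0,0],[0,0,0],[0,0,0],[0,0,0],[0,0,0]],"grip":[1,1,1,1,1,1,1,1,1,1]}'
```

```text
time: 17.17
tool_pos: [0.5148, 0.0394, 0.1165]
tool_rot: [0.0, 1.0, 0.003, 0.0]
contact_force: [-0.2, 0.6, -0.8]
gripper_width: 0.595
```

```bash
python3 -m pendant '{"linear":[[0,0,0.02],[0,0,0.04],[0,0,0.06],[0,0,0.08],[0,0,0.1],[0,0,0.1],[0,0,0.1],[0,0,0.1],[0,0,0.1],[0,0,0.1]],"rotation":[[0,0,0],[0,0,0],[0,0,0],[0,0,0],[0,0,0],[0,0,0],[0,0,0],[0,0,0],[0,0,0],[0,0,0]],"grip":[1,1,1,1,1,1,1,1,1,1]}'
```

```text
time: 18.0
tool_pos: [0.5148, 0.0394, 0.1155]
tool_rot: [0.0, 1.0, 0.003, 0.0]
contact_force: [-0.7, 0.3, -2.0]
gripper_width: 0.594
```

```bash
python3 -m pendant '{"linear":[[0,0,0.02],[0,0,0.04],[0,0,0.06],[0,0,0.08],[0,0,0.1],[0,0,0.1],[0,0,0.1],[0,0,0.1],[0,0,0.1],[0,0,0.1]],"rotation":[[0,0,0],[0,0,0],[0,0,0],[0,0,0],[0,0,0],[0,0,0],[0,0,0],[0,0,0],[0,0,0],[0,0,0]],"grip":[1,1,1,1,1,1,1,1,1,1]}'
```

```text
time: 18.83
tool_pos: [0.5148, 0.0394, 0.1145]
tool_rot: [0.0, 1.0, 0.003, 0.0]
contact_force: [-0.9, -0.7, -0.3]
gripper_width: 0.594
```

```bash
python3 -m pendant '{"linear":[[0,0,0.01],[0,0,0.02],[0,0,0.03],[0,0,0.04],[0,0,0.05],[0,0,0.05],[0,0,0.05],[0,0,0.05],[0,0,0.05],[0,0,0.05]],"rotation":[[0,0,0],[0,0,0],[0,0,0],[0,0,0],[0,0,0],[0,0,0],[0,0,0],[0,0,0],[0,0,0],[0,0,0]],"grip":[1,1,1,1,1,1,1,1,1,1]}'
```

```text
time: 19.67
tool_pos: [0.5148, 0.0394, 0.1141]
tool_rot: [0.0, 1.0, 0.003, 0.0]
contact_force: [-1.0, 0.8, 0.1]
gripper_width: 0.596
```

```bash
python3 -m pendant '{"linear":[[0,0,0.01],[0,0,0.02],[0,0,0.03],[0,0,0.04],[0,0,0.05],[0,0,0.05],[0,0,0.05],[0,0,0.05],[0,0,0.05],[0,0,0.05]],"rotation":[[0,0,0],[0,0,0],[0,0,0],[0,0,0],[0,0,0],[0,0,0],[0,0,0],[0,0,0],[0,0,0],[0,0,0]],"grip":[1,1,1,1,1,1,1,1,1,1]}'
```

```text
time: 20.5
tool_pos: [0.5149, 0.0395, 0.1137]
tool_rot: [0.0, 1.0, 0.003, 0.0]
contact_force: [-0.8, 0.2, 0.7]
gripper_width: 0.591
```

```bash
python3 -m pendant '{"linear":[[0,0,0.01],[0,0,0.02],[0,0,0.03],[0,0,0.04],[0,0,0.05],[0,0,0.05],[0,0,0.05],[0,0,0.05],[0,0,0.05],[0,0,0.05]],"rotation":[[0,0,0],[0,0,0],[0,0,0],[0,0,0],[0,0,0],[0,0,0],[0,0,0],[0,0,0],[0,0,0],[0,0,0]],"grip":[1,1,1,1,1,1,1,1,1,1]}'
```

```text
time: 21.33
tool_pos: [0.5149, 0.0394, 0.1134]
tool_rot: [0.0, 1.0, 0.003, 0.0]
contact_force: [-2.0, -0.4, 5.1]
gripper_width: 0.598
```

Contact at cap centre ≈ 2 mm below the rim: it dropped on set-down by luck. Now forward, gently, watching force and torque.

```bash
python3 -m pendant '{"linear":[[0,0,0],[0,0,0],[0,0,0],[0,0,0.01],[0,0,0.01],[0,0,0.01],[0,0,0.01],[0,0,0.01],[0,0,0.01],[0,0,0.01]],"rotation":[[0,0,1],[0,0,2],[0,0,3],[0,0,4],[0,0,5],[0,0,6],[0,0,6],[0,0,6],[0,0,6],[0,0,6]],"grip":[1,1,1,1,1,1,1,1,1,1]}'
python3 -c "
from h import *
go(None);print(manip.state()['ft_torque'])"
```

```text
time: 22.17
tool_pos: [0.5154, 0.0394, 0.1135]
tool_rot: [0.0, 0.999, -0.05, 0.001]
contact_force: [-1.3, -0.3, 5.3]
gripper_width: 0.593
t 22.17 pos [0.5154 0.0394 0.1135] yaw -5.73 z [ 1.6e-03 -2.0e-04 -1.0e+00] F [-1.3 -0.3  5.3] w 0.593 j [ -4.  -6. 113.  -0.  73.   2.]
[-0.07784082  0.08431524 -0.01101395]
```

```bash
python3 -m pendant '{"linear":[[0,0,0],[0,0,0.01],[0,0,0.01],[0,0,0.02],[0,0,0.02],[0,0,0.03],[0,0,0.03],[0,0,0.03],[0,0,0.03],[0,0,0.03]],"rotation":[[0,0,1],[0,0,2],[0,0,3],[0,0,4],[0,0,5],[0,0,6],[0,0,7],[0,0,8],[0,0,8],[0,0,8]],"grip":[1,1,1,1,1,1,1,1,1,1]}'
python3 -c "
from h import *
go(None);print(manip.state()['ft_torque'])"
```

```text
time: 23.0
tool_pos: [0.5156, 0.0393, 0.1134]
tool_rot: [0.0, 0.993, -0.12, 0.001]
contact_force: [0.4, -0.5, 5.5]
gripper_width: 0.59
t 23.0 pos [0.5156 0.0393 0.1134] yaw -13.74 z [ 2.e-03 -3.e-04 -1.e+00] F [ 0.4 -0.5  5.5] w 0.59 j [ -4.  -6. 113.  -0.  73.  10.]
[-0.05400418  0.10090056 -0.02825158]
```

```bash
python3 -m pendant '{"linear":[[0,0,0],[0,0,0.01],[0,0,0.01],[0,0,0.02],[0,0,0.02],[0,0,0.03],[0,0,0.03],[0,0,0.04],[0,0,0.04],[0,0,0.04]],"rotation":[[0,0,1],[0,0,2],[0,0,3],[0,0,4],[0,0,5],[0,0,6],[0,0,7],[0,0,8],[0,0,9],[0,0,10]],"grip":[1,1,1,1,1,1,1,1,1,1]}'
python3 -c "
from h import *
go(None);print(manip.state()['ft_torque'])"
```

```text
time: 23.83
tool_pos: [0.5156, 0.0393, 0.1129]
tool_rot: [-0.0, 0.979, -0.206, 0.001]
contact_force: [-0.8, -0.5, 5.2]
gripper_width: 0.599
t 23.83 pos [0.5156 0.0393 0.1129] yaw -23.78 z [ 2.2e-03 -3.0e-04 -1.0e+00] F [-0.8 -0.5  5.2] w 0.599 j [ -4.  -6. 113.  -0.  73.  20.]
[-0.06068232 -0.0371254   0.02434248]
```

```bash
python3 -m pendant '{"linear":[[0,0,0.01],[0,0,0.01],[0,0,0.02],[0,0,0.03],[0,0,0.03],[0,0,0.04],[0,0,0.05],[0,0,0.05],[0,0,0.06],[0,0,0.06]],"rotation":[[0,0,1],[0,0,2],[0,0,3],[0,0,4],[0,0,5],[0,0,6],[0,0,8],[0,0,10],[0,0,11],[0,0,12]],"grip":[1,1,1,1,1,1,1,1,1,1]}'
python3 -c "
from h import *
go(None);print(manip.state()['ft_torque'])"
python3 -m pendant '{"linear":[[0,0,0.01],[0,0,0.01],[0,0,0.02],[0,0,0.03],[0,0,0.03],[0,0,0.04],[0,0,0.05],[0,0,0.05],[0,0,0.06],[0,0,0.06]],"rotation":[[0,0,1],[0,0,2],[0,0,3],[0,0,4],[0,0,5],[0,0,6],[0,0,8],[0,0,10],[0,0,11],[0,0,12]],"grip":[1,1,1,1,1,1,1,1,1,1]}'
python3 -c "
from h import *
go(None);print(manip.state()['ft_torque'])"
```

```text
time: 24.67
tool_pos: [0.5155, 0.0394, 0.1122]
tool_rot: [-0.0, 0.952, -0.307, 0.001]
contact_force: [0.1, -0.5, 5.2]
gripper_width: 0.591
t 24.67 pos [0.5155 0.0394 0.1122] yaw -35.78 z [ 2.e-03 -1.e-04 -1.e+00] F [ 0.1 -0.5  5.2] w 0.591 j [ -4.  -6. 113.   0.  73.  32.]
[-0.04696375 -0.07728965 -0.02231336]
time: 25.5
tool_pos: [0.5154, 0.0394, 0.1115]
tool_rot: [-0.0, 0.914, -0.405, 0.001]
contact_force: [0.1, 0.4, 4.8]
gripper_width: 0.594
t 25.5 pos [0.5154 0.0394 0.1115] yaw -47.75 z [ 0.0017 -0.     -1.    ] F [0.1 0.4 4.8] w 0.594 j [ -4.  -6. 113.   0.  73.  44.]
[-0.05906787 -0.02704701 -0.03493343]
```

```bash
python3 -m pendant '{"linear":[[0,0,0.01],[0,0,0.02],[0,0,0.03],[0,0,0.04],[0,0,0.05],[0,0,0.06],[0,0,0.07],[0,0,0.08],[0,0,0.08],[0,0,0.08]],"rotation":[[0,0,1],[0,0,2],[0,0,3],[0,0,4],[0,0,5],[0,0,6],[0,0,8],[0,0,10],[0,0,11],[0,0,12]],"grip":[1,1,1,1,1,1,1,1,1,1]}'
python3 -c "
from h import *
go(None);print(manip.state()['ft_torque'])"
python3 -m pendant '{"linear":[[0,0,0.01],[0,0,0.02],[0,0,0.03],[0,0,0.04],[0,0,0.05],[0,0,0.06],[0,0,0.06],[0,0,0.06],[0,0,0.06],[0,0,0.06]],"rotation":[[0,0,1],[0,0,2],[0,0,3],[0,0,4],[0,0,5],[0,0,6],[0,0,7],[0,0,8],[0,0,9],[0,0,10]],"grip":[1,1,1,1,1,1,1,1,1,1]}'
python3 -c "
from h import *
go(None);print(manip.state()['ft_torque'])"
```

```text
time: 26.33
tool_pos: [0.5154, 0.0394, 0.1108]
tool_rot: [-0.0, 0.867, -0.498, 0.001]
contact_force: [0.9, 0.4, 5.7]
gripper_width: 0.596
t 26.33 pos [0.5154 0.0394 0.1108] yaw -59.76 z [ 0.0017 -0.     -1.    ] F [0.9 0.4 5.7] w 0.596 j [ -4.  -6. 113.   0.  73.  56.]
[-0.01567342 -0.07604297  0.04905652]
time: 27.17
tool_pos: [0.5155, 0.0394, 0.1106]
tool_rot: [-0.0, 0.82, -0.572, 0.001]
contact_force: [0.6, 0.3, 7.2]
gripper_width: 0.59
t 27.17 pos [0.5155 0.0394 0.1106] yaw -69.75 z [ 1.8e-03 -2.0e-04 -1.0e+00] F [0.6 0.3 7.2] w 0.59 j [ -4.  -6. 113.  -0.  73.  66.]
[-0.03493763  0.11193768  0.00035508]
```

```bash
python3 -m pendant '{"linear":[[0,0,0],[0,0,0],[0,0,0],[0,0,0],[0,0,0],[0,0,0],[0,0,0],[0,0,0],[0,0,0],[0,0,0]],"rotation":[[0,0,1],[0,0,2],[0,0,3],[0,0,4],[0,0,5],[0,0,6],[0,0,7],[0,0,8],[0,0,8],[0,0,8]],"grip":[1,1,1,1,1,1,1,1,1,1]}'
python3 - <<'E'
from h import *
go(None);print(manip.state()['ft_torque']); s=8
out=[]
for n in('scene','side'):
    im,c=grab(n); np.save('pics/%s4.npy'%n,im)
    u,v=map(int,proj(c,[.515,.039,.107]))
    cr=cv2.resize(im[v-22:v+25,u-20:u+21],None,fx=s,fy=s,interpolation=cv2.INTER_CUBIC)
    m=cv2.inRange(cv2.cvtColor(cr,cv2.COLOR_RGB2HSV),(3,140,90),(17,255,255))
    nn,l,st,ce=cv2.connectedComponentsWithStats(m); i=1+np.argmax(st[1:,4]); b=st[i]
    print(n,(u-20+(b[0]+b[2]/2)/s-.5, v-22+(b[1]+b[3]/2)/s-.5),b[2:4]/s,'expected',np.round(proj(c,[.5152,.0394,.100]),2))
    out.append(cv2.resize(im[v-35:v+40,u-25:u+25],(400,600),interpolation=cv2.INTER_CUBIC))
cv2.imwrite('pics/crop7.png',np.hstack(out)[:,:,::-1])
E
```

```text
time: 28.0
tool_pos: [0.5155, 0.0394, 0.1105]
tool_rot: [-0.001, 0.779, -0.627, 0.001]
contact_force: [-0.8, -0.5, 7.0]
gripper_width: 0.596
t 28.0 pos [0.5155 0.0394 0.1105] yaw -77.71 z [ 1.9e-03 -1.0e-04 -1.0e+00] F [-0.8 -0.5  7. ] w 0.596 j [ -4.  -6. 113.   0.  73.  74.]
[-0.04022442  0.04037253 -0.02065506]
scene (np.float64(305.4375), np.float64(218.8125)) [20.375 24.375] expected [305.14 218.73]
side (np.float64(263.5), np.float64(196.25)) [18.75 20.75] expected [264.12 195.45]
```

View pics/crop7.png

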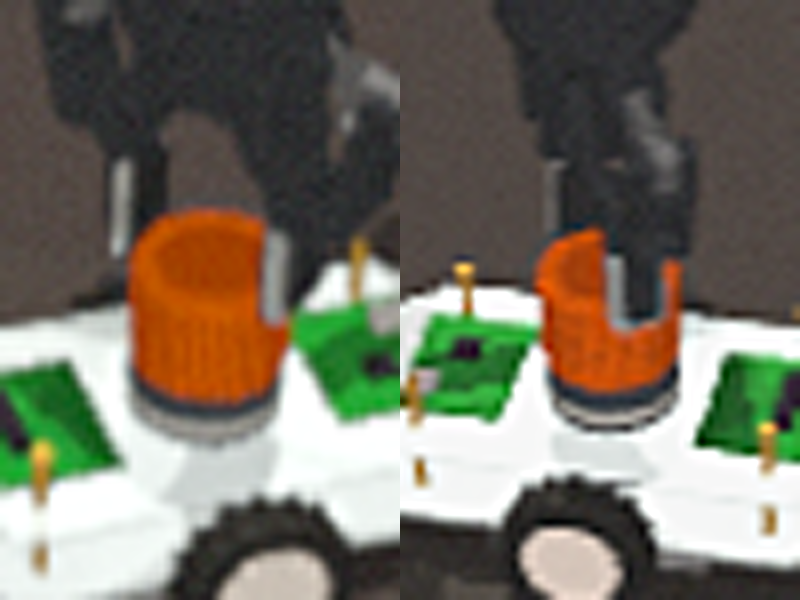

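```bash
python3 -m pendant '{"linear":[[0,0,0],[0,0,0],[0,0,0],[0,0,0],[0,0,0],[0,0,0],[0,0,0],[0,0,0],[0,0,0],[0,0,0]],"rotation":[[0,0,1],[0,0,2],[0,0,3],[0,0,4],[0,0,5],[0,0,6],[0,0,7],[0,0,8],[0,0,8],[0,0,8]],"grip":[1,1,1,1,1,1,1,1,1,1]}'
python3 -c "
from h import *
go(None);print(manip.state()['ft_torque'])"
```

```text
time: 28.93
tool_pos: [0.5157, 0.0392, 0.1105]
tool_rot: [-0.001, 0.733, -0.68, 0.001]
contact_force: [0.8, -0.4, 5.7]
gripper_width: 0.59
t 28.93 pos [0.5157 0.0392 0.1105] yaw -85.72 z [ 2.2e-03 -5.0e-04 -1.0e+00] F [ 0.8 -0.4  5.7] w 0.59 j [ -4.  -6. 113.  -0.  73.  82.]
[-0.05588315  0.02352012 -0.03457652]
```

```bash
python3 -m pendant '{"linear":[[0,0,0],[0,0,0],[0,0,0],[0,0,0],[0,0,0],[0,0,0],[0,0,0],[0,0,0],[0,0,0],[0,0,0]],"rotation":[[0,0,1],[0,0,2],[0,0,3],[0,0,4],[0,0,5],[0,0,6],[0,0,7],[0,0,8],[0,0,9],[0,0,10]],"grip":[1,1,1,1,1,1,1,1,1,1]}'
python3 - <<'E'
from h import *
go(None);print(manip.state()['ft_torque'])
im,c=grab('wrist'); cv2.imwrite('pics/w5.png',cv2.resize(im[160:400,120:440],(800,600),interpolation=cv2.INTER_CUBIC)[:,:,::-1])
E
```

```text
time: 29.77
tool_pos: [0.5158, 0.039, 0.1105]
tool_rot: [0.001, -0.671, 0.741, -0.001]
contact_force: [0.3, -2.1, 5.4]
gripper_width: 0.593
t 29.77 pos [0.5158 0.039  0.1105] yaw -95.67 z [ 0.0026 -0.0012 -1.    ] F [ 0.3 -2.1  5.4] w 0.593 j [ -4.  -6. 113.  -0.  73.  92.]
[-0.16758314 -0.10810399  0.49626503]
```

View pics/w5.png

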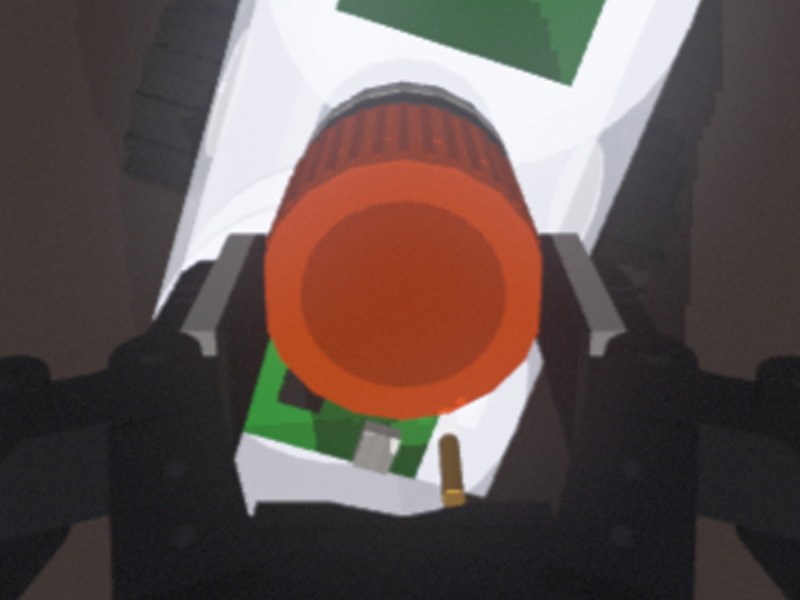

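Torque rises to 0.5 N m at ~96°: the stop. Cap is seen square on the tube. Nudge 3° more, then release.

```bash
python3 -m pendant '{"linear":[[0,0,0],[0,0,0],[0,0,0],[0,0,0],[0,0,0],[0,0,0],[0,0,0],[0,0,0],[0,0,0],[0,0,0]],"rotation":[[0,0,0.5],[0,0,1],[0,0,1.5],[0,0,2],[0,0,2.5],[0,0,3],[0,0,3],[0,0,3],[0,0,3],[0,0,3]],"grip":[1,1,1,1,1,1,1,1,1,1]}'
python3 -c "
from h import *
go(None);print(manip.state()['ft_torque'])"
```

```text
time: 30.65
tool_pos: [0.5158, 0.0388, 0.1105]
tool_rot: [0.0, -0.652, 0.758, -0.002]
contact_force: [1.1, -2.4, 6.0]
gripper_width: 0.596
t 30.65 pos [0.5158 0.0388 0.1105] yaw -98.56 z [ 0.0026 -0.0019 -1.    ] F [ 1.1 -2.4  6. ] w 0.596 j [ -4.  -6. 113.  -0.  73.  95.]
[-0.26858133 -0.0543889   0.799529  ]
```

```bash
python3 -m pendant '{"linear":[[0,0,0],[0,0,0],[0,0,0],[0,0,0],[0,0,0],[0,0,0],[0,0,0],[0,0,0],[0,0,0],[0,0,0]],"rotation":[[0,0,3],[0,0,0],[0,0,0],[0,0,0],[0,0,0],[0,0,0],[0,0,0],[0,0,0],[0,0,0],[0,0,0]],"grip":[0,0,0,0,0,0,0,0,0,0]}'
python3 -m pendant '{"linear":[[0,0,-0.5],[0,0,-1.2],[0,0,-2.2],[0,0,-3.5],[0,0,-5],[0,0,-6.5],[0,0,-8],[0,0,-9.5],[0,0,-10.5],[0,0,-11]],"rotation":[[0,0,0],[0,0,0],[0,0,0],[0,0,0],[0,0,0],[0,0,0],[0,0,0],[0,0,0],[0,0,0],[0,0,0]],"grip":[0,0,0,0,0,0,0,0,0,0]}'
python3 - <<'E'
from h import *
go(None); s=8
im,cw=grab('wrist')
out=[]
for n in('scene','side'):
    im,c=grab(n)
    u,v=map(int,proj(c,[.515,.039,.107]))
    cr=cv2.resize(im[v-22:v+25,u-20:u+21],None,fx=s,fy=s,interpolation=cv2.INTER_CUBIC)
    m=cv2.inRange(cv2.cvtColor(cr,cv2.COLOR_RGB2HSV),(3,140,90),(17,255,255))
    nn,l,st,ce=cv2.connectedComponentsWithStats(m); i=1+np.argmax(st[1:,4]); b=st[i]
    print(n,(u-20+(b[0]+b[2]/2)/s-.5, v-22+(b[1]+b[3]/2)/s-.5),b[2:4]/s,'expected',np.round(proj(c,[.5152,.0394,.100]),2))
    out.append(cv2.resize(im[v-35:v+40,u-25:u+25],(400,600),interpolation=cv2.INTER_CUBIC))
cv2.imwrite('pics/crop8.png',np.hstack(out)[:,:,::-1])
E
```

```text
time: 31.48
tool_pos: [0.5148, 0.0395, 0.1096]
tool_rot: [0.0, -0.652, 0.759, -0.0]
contact_force: [0.9, 0.5, 0.2]
gripper_width: 0.999
time: 32.32
tool_pos: [0.5159, 0.0394, 0.2229]
tool_rot: [0.002, -0.652, 0.759, -0.002]
contact_force: [-0.5, -0.1, -0.1]
gripper_width: 0.997
t 32.32 pos [0.5159 0.0394 0.2229] yaw -98.68 z [ 4.5e-03 -3.0e-04 -1.0e+00] F [-0.5 -0.1 -0.1] w 0.997 j [ -4. -12. 107.  -0.  84.  95.]
scene (np.float64(305.9375), np.float64(218.8125)) [21.625 24.625] expected [305.14 218.73]
side (np.float64(263.625), np.float64(196.25)) [18.75 20.75] expected [264.12 195.45]
```

View pics/crop8.png

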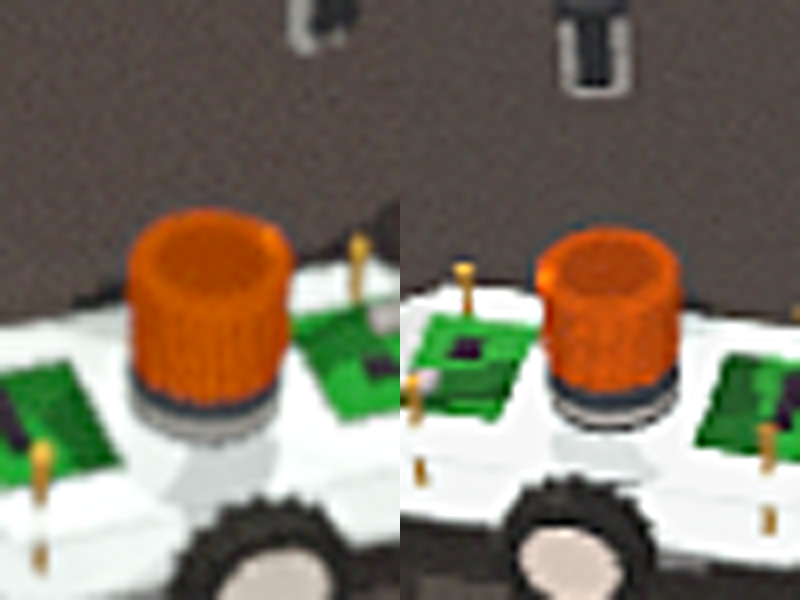

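The cap stands level, and its height did not change when I let go. The gripper is clear, so I'm handing in.

```bash
python3 -c "
from plant import manip
manip.job_done()"
```

```text
the job is handed in; nothing more can be done
```

The orange cap is screwed onto the neck and released, and the job was handed in at about 32 s of the 72 s allowed. No verdict was reported.

- **Grasp:** I picked the orange cap and left the brown and pink look-alikes alone. I gripped it twice at different angles so that it sat centred in the jaws.
- **Setting down:** The cap met no flat thread top on the way down. First contact came with its centre about 2 mm below the rim, at roughly 5 N. I took that as the lucky drop, so I did no backward turn.
- **Screwing home:** I turned it forward about 99° in small steps, with 5–7 N of vertical force throughout. It sank about 3 mm, and near 96° the torque rose from about 0 to 0.5 N m, then to 0.8 N m on a 3° nudge.
- **Last checks:** With the gripper open and raised, the cap's image rows were the same as before release. That puts its centre about 5 mm below the rim, good to roughly 0.7 mm, and both fixed cameras show it level.
- **Disagreements:**
  - The sinking had almost stopped by about 70°, before the stop torque appeared.
  - The neck position from the fixed cameras and the wrist camera differed by 1–2 mm.
  - I did not re-measure the other loose things; no unexpected contact force showed at any reading.

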